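# Turn the top leaf of the ring-bound counter menu

## Robot

A 6-joint arm with a two-finger parallel gripper is mounted at the origin on the work surface. World frame = base frame: x ahead of the robot, y to its left, z up, the work surface at z = 0. Lengths are in m, angles in rad, forces in N, time in s.
With the tool pointing down it reaches from about 0.35 to 0.95 m from the base axis. Payload 17.4 kg.
Tool frame: the origin (TCP) lies midway between the tips of the shut fingers; the grasp point (between the pads) lies 19 mm behind it; z points along the fingers, y is the line along which they close (so a half turn about z gives the same grasp; the last joint's range is limited). The gripper opens to 93 mm and grips with 3 to 60 N. Pads are 15 mm wide; open, the fingers measure 128 mm over their backs; the gripper's body (75 mm by 188 mm) begins 65 mm behind the grasp point.
Start: joints at [1.157, 0.116, 1.442, -0, 1.584, -0.038], TCP at [0.248, 0.628, 0.219] pointing down, gripper open.
Joint ranges: [-2.83, 2.83], [-0.83, 2.19], [0.07, 2.5], [-1.14, 4.28], [0.01, 3], [-2.97, 2.97]. Speed limits (rad/s): [1.89, 1.89, 2.22, 3.14, 3.14, 3.14].

## Interface

Orientations are given as [roll, pitch, yaw] about the fixed x, y, z axes, in that order (R = Rz(yaw) Ry(pitch) Rx(roll)).
In Python, from station import sensors, vision, hand_in gives the robot as it stands. The module is installed in compiled form; this text tells all that it offers.
- The arm moves only by the shell command python3 -m handwheel 'ROWS' [FORCE]. ROWS is JSON, a list of rows, each an object of numbers: "gripper": the finger opening in m, from 0 to 0.093; "x", "y", "z": the shift along the tool's x, y, z in m; "wx", "wy", "wz": the turn, a rotation vector about the tool's x, y, z in rad. A call has 1 to 5 rows; each row shifts and turns the commanded pose from where the row before left it, along the tool's axes as they then stand; what a row does not reach is not made up. A row lasts 1/8 s, in which the tool goes at most 62.5 mm and 10.7 degrees, less where a joint would pass 70% of its speed; a pose out of reach is approached as far as the arm can. A call is refused whole if a number of a shift passes 0.0625 or a number of a turn 0.188, either way. A call with a gripper value outside its range is refused whole. The fingers move at their own pace and stop on an object; FORCE is the grip in N (left out, the last holds). Time passes only in rows, so rows that do not move let the fingers close. It gives the time, the measured TCP pose, the force, the opening and the grip force at its end, in the units of the state.
- sensors.read_state(): the state, without advancing time (a new reading comes with each control period).
- vision.camera(name): name is "scene" or "top"; returns a dict with "pixels" (384x512x3 uint8, red, green, blue), "intrinsics" (3x3 intrinsics, pixels), "R" (3x3) and "t" (3): a world point X has camera coordinates R X + t. Camera axes: x right, y down, z forward; pixel columns grow to the right and rows downward; lengths in m; the calibration is good to about 2 mm. A picture is of the moment at which its call begins. There is no depth.
- hand_in(): hands the job in; it is judged then, once.
The state is a dict: "clock": time; "joints": joint angles; "qd": joint speeds; "joint_torque": joint torques, N m; "tcp_pos": TCP position; "tcp_rot": TCP orientation; "force": force on the tool from outside, world axes, zero at the start; "torque": the same for the moment, N m; "gripper_width": finger opening in m; "gripper_force": force on a finger pad.
Only numpy, scipy, OpenCV 4.12 (cv2) and the standard library are available. Lean on these libraries where they do the work, as an engineer would, in place of code of your own. Each camera call takes 0.05 s, during which the arm holds its last target. There are 200 camera calls.

## Task

The ring-bound menu lies open on the bar, to be read from the robot's side: with a fingertip under its tab, turn the top leaf of the right-hand pile (the side where two tabs stick out) over the rings so that it lies flat on the left-hand side. Push it over steadily rather than flinging it, do not pinch it between the fingers or press hard, turn no other leaf, and leave the menu and the things around it where they stand.

Things in the scene. Friction and masses are not known exactly. Their poses are not given: they have to be found in the camera images.
- menu: Loose ring-bound menu: dark wooden board, 220 mm along its x, 310 mm along its y, 20 mm thick, on rubber feet 8 mm high; 1.1 kg. Origin: centre of the board, at bar level under the feet. x runs along the spine away from the reader, y points to the left-hand side, z up. Right-hand pile (y negative): top leaf on next leaf. Left-hand side: one leaf already turned.
- spine (a point): Middle of the line about which all leaves turn: parallel to the menu's x, at y = 0, 35 mm above the bar. Two steel rings, 26 mm across, stand on it 65 mm either side of this point. All leaves: plywood with a white card, 210 mm along the spine, reaching from 8 to 154 mm from it (the board ends at 155 mm), 4 mm thick.
- top_leaf (a joint): Top leaf's angle about the spine line, rad: 0 flat to the right (start), 1.57 upright, 3.14 flat to the left. Loose on its rings: friction 0.02 N m, drag 0.03 N m s, about 0.12 kg. Below about 1.3 it falls back; beyond about 1.85 it sinks to the left by itself within 2 s. 0.5 to 1 N under its tab lifts it.
- top_tab (a point): Point on the top leaf's tab, mid-thickness, mid-width, 12 mm in from its outer end. The tab is 45 mm wide along the spine, at the middle of the leaf's outer edge (menu x = 0), sticks out 28 mm to end 182 mm from the spine line, 4 mm thick. Lying flat, its underside is 33 mm above the bar; nothing lies under it. Moves with the leaf.
- next_leaf (a joint): Angle of the next leaf of the right-hand pile, rad: 0 lying flat to the right, where it must stay; grows as it lifts.
- next_tab (a point): The same point on the next leaf's tab, of the same size, nearer the reader (menu x = -70 mm), underside 28 mm above the bar.
- turned_leaf (a joint): Angle of the leaf already turned, rad: 0 lying flat to the left, where it must stay; grows as it lifts back.
- turned_tab (a point): The same point on the turned leaf's tab, of the same size, on the left at menu x = +70 mm, underside 28 mm above the bar.
- napkin_box: Loose steel napkin dispenser, 95 x 115 x 125 mm high, beyond the left-hand side; origin at the centre of its underside. Bystander.
- sweet_jar: Loose glass jar with steel lid, 84 mm across, 125 mm high, off the near left corner; origin at the centre of its underside. Bystander.
- coffee_cup: Loose white cup with a handle, 72 mm across, 62 mm high, off the near right corner; origin at the centre of its underside. Bystander.
- sugar_shaker: Loose white shaker with steel cap, 48 mm across, 100 mm high, beyond the head of the menu; origin at the centre of its underside. Bystander.

How it is judged:
On the way, in this order (a step that is already met when the one before it is completed fails the run):
1. the top leaf is raised by the fingers (value of joint top_leaf between 0.5 and 1.9 rad and contact force between the fingers and menu above 0.05 N), for 0.1 s.
2. the top leaf lies over on the left (value of joint top_leaf above 3.07 rad), for 0.2 s.
At the end, for the whole second after the job is handed in: The top leaf lies flat and still on the left (joint above 3.07 rad), the next leaf and the turned leaf lie flat where they were (within 0.06 rad), the menu is within 25 mm of its place and level, and the four bystanders stand upright within 20 mm of theirs (value of joint top_leaf above 3.07 rad and velocity of joint top_leaf between -0.1 and 0.1 rad/s and value of joint each of next_leaf, turned_leaf below 0.06 rad and distance of menu from where it was at the start of the episode below 0.025 m and angle between menu's own z axis and vertical below 0.03 rad and distance of each of napkin_box, sweet_jar, coffee_cup, sugar_shaker from where it was at the start of the episode below 0.02 m and angle between each of napkin_box, sweet_jar, coffee_cup, sugar_shaker's own z axis and vertical below 0.1 rad); the robot touches nothing.
It fails at once if the leaf is flung over (faster than 5 rad/s) (velocity of joint top_leaf above 5 rad/s).
It fails at once if the menu or a leaf is pinched or pressed hard (more than 15 N) (contact force between the fingers and menu above 15 N).
It fails at once if another leaf is turned (value of joint any of next_leaf, turned_leaf above 0.35 rad).
It fails at once if the menu is lifted, tipped or pushed away (angle between menu's own z axis and vertical above 0.1 rad or distance of menu from where it was at the start of the episode above 0.04 m or height (world z) of menu above 0.012 m).
It fails at once if a bystander is knocked, moved or picked up (distance of any of napkin_box, sweet_jar, coffee_cup, sugar_shaker from where it was at the start of the episode above 0.03 m).
It also fails if it takes over 40 s, if anything falls off the work surface, if the arm or the gripper's body presses on something with over 40 N, if the wrist force passes 120 N, or if a joint passes its speed limit or range.

## Working session

There is one attempt and no reset: what is moved stays moved. The work goes in short steps, Python scripts to look and compute and a shell command to move; the robot and the scene stay as the last step left them, time stands still between calls to the robot, and variables do not carry over. Pictures are saved under pics/ and viewed, at most 10 in all, crops included, and the job is handed in when it is done.

```bash
mkdir -p pics
python3 - <<'E'
from station import sensors, vision
import cv2,numpy as np
s=sensors.read_state();print({k:np.round(v,3).tolist() for k,v in s.items()})
for n in("top","scene"):
    c=vision.camera(n);cv2.imwrite(f"pics/{n}0.png",cv2.resize(c["pixels"][:,:,::-1],(800,600),interpolation=cv2.INTER_CUBIC))
    np.savez(n+"0.npz",**c);print(n,c["intrinsics"].tolist(),c["R"].round(4).tolist(),c["t"].round(4).tolist())
E
```

```text
{'clock': 0.0, 'joints': [1.157, 0.117, 1.442, -0.0, 1.584, -0.038], 'qd': [-0.001, -0.001, -0.002, -0.001, 0.0, 0.0], 'joint_torque': [-0.001, -72.125, -62.264, 0.078, 0.023, -0.0], 'tcp_pos': [0.248, 0.628, 0.218], 'tcp_rot': [-3.14, -0.0, 2.766], 'force': [0.081, -0.775, 0.28], 'torque': [-0.084, -0.045, 0.016], 'gripper_force': 0.0, 'gripper_width': 0.093}
top [[457.8402922372156, 0.0, 255.3157894596489], [0.0, 457.8402922372156, 191.83015155235006], [0.0, 0.0, 1.0]] [[0.0059, -0.9999, -0.0095], [-0.9978, -0.0052, -0.0667], [0.0667, 0.0099, -0.9977]] [0.0234, 0.5251, 1.0976]
scene [[409.11899090595006, 0.0, 257.24862271922825], [0.0, 409.11899090595006, 186.95494478590803], [0.0, 0.0, 1.0]] [[0.058, 0.9983, 0.0109], [0.5255, -0.0213, -0.8506], [-0.8488, 0.055, -0.5258]] [-0.0586, -0.2399, 1.3476]
```

View pics/top0.png

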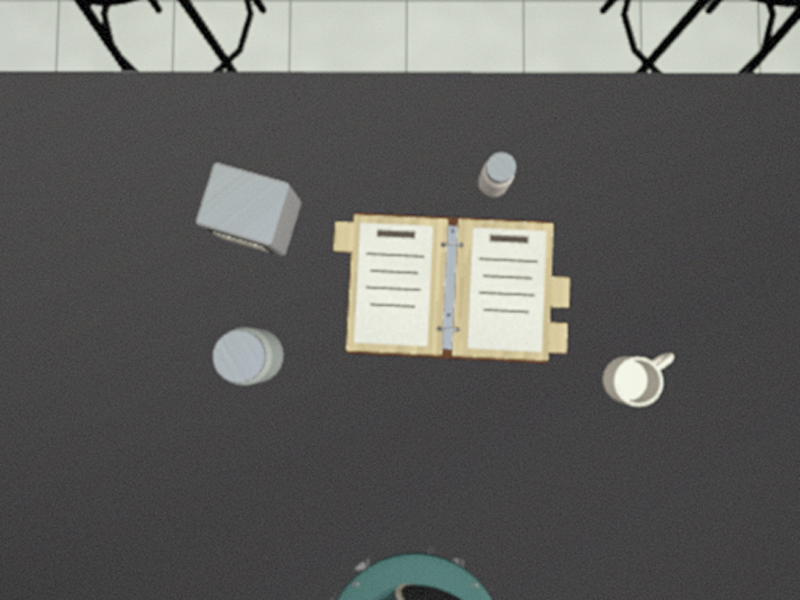

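View pics/scene0.png

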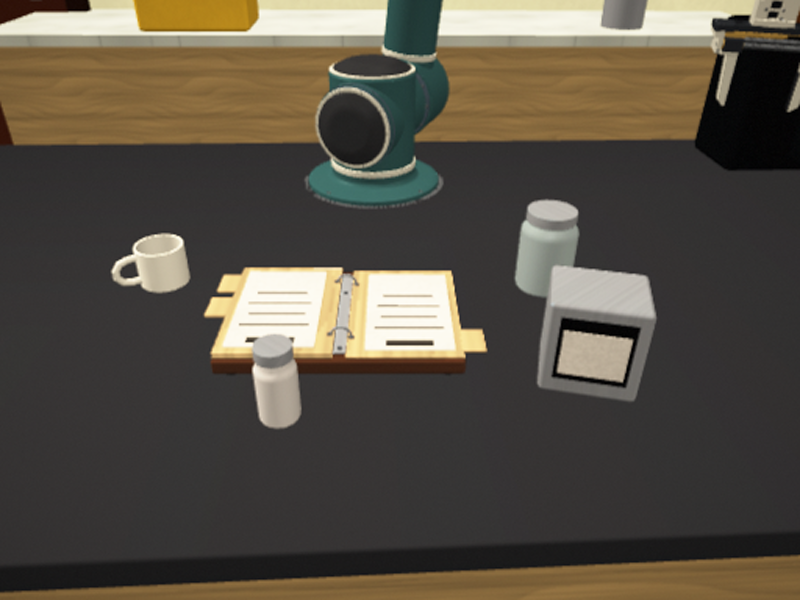

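The top view shows the menu's spine running from about (453,222) to (447,352) px. The top tab is at about (560,292), the next tab at (558,338) and the turned tab at (343,236). The cup is at (633,381), the jar at (243,356), the box at (245,205) and the shaker at (500,167). The arm is clear of both views.

```bash
cat > h.py <<'E'
import numpy as np
def bp(cam,u,v,z,s=1.5625):
    c=np.load(cam+"0.npz");K,R,t=c["intrinsics"],c["R"],c["t"]
    d=R.T@np.linalg.solve(K,[(u+.5)/s-.5,(v+.5)/s-.5,1]);o=-R.T@t
    return o+d*(z-o[2])/d[2]
E
python3 - <<'E'
from h import bp
import numpy as np
P={}
for n,u,v,z in [("tabFar",570,278,.037),("tabNear",569,307,.037),("tabInFar",552,277,.037),("tabInNear",550,306,.037),("nextFar",568,323,.032),("nextNear",567,353,.032),("RFar",553,223,.037),("RNear",548,360,.037),("LFar",354,215,.032),("LNear",347,351,.032),
 ("turnFar",335,221,.032),("turnNear",333,250,.032),("jartop",240,357,.125),("cuptop",633,381,.06),("shaker",501,167,.1),("box1",216,163,.125),("box2",289,182,.125),("box3",270,245,.125),("box4",197,222,.125)]:
    P[n]=bp("top",u,v,z);print(n,P[n].round(4))
sc={"tabFar":(205,317,.037),"tabNear":(209,297,.037),"RFar":(214,356,.037),"RNear":(232,269,.037),"turnFar":(486,351,.032),"LFar":(464,355,.032)}
for n,a in sc.items(): print("scene",n,bp("scene",*a).round(4))
d=P["RFar"]-P["RNear"];print("len",np.linalg.norm(d),"yaw",np.arctan2(d[1],d[0]));d=P["LFar"]-P["LNear"];print(np.linalg.norm(d),np.arctan2(d[1],d[0]))
d=P["LFar"]-P["RFar"];print(np.linalg.norm(d),np.arctan2(d[1],d[0])-np.pi/2)
E
```

```text
tabFar [ 0.5588 -0.2353  0.037 ]
tabNear [ 0.5143 -0.2333  0.037 ]
tabInFar [ 0.5602 -0.2078  0.037 ]
tabInNear [ 0.5157 -0.2044  0.037 ]
nextFar [ 0.4901 -0.2327  0.032 ]
nextNear [ 0.4442 -0.2307  0.032 ]
RFar [ 0.6437 -0.21    0.037 ]
RNear [ 0.4334 -0.2007  0.037 ]
LFar [0.6559 0.0971 0.032 ]
LNear [0.4453 0.1057 0.032 ]
turnFar [0.6463 0.1265 0.032 ]
turnNear [0.601 0.129 0.032]
jartop [0.4364 0.2483 0.125 ]
cuptop [ 0.4035 -0.3217  0.06  ]
shaker [ 0.7148 -0.122   0.1   ]
box1 [0.7128 0.2884 0.125 ]
box2 [0.6857 0.1834 0.125 ]
box3 [0.595  0.2089 0.125 ]
box4 [0.6275 0.3136 0.125 ]
scene tabFar [ 0.5681 -0.2322  0.037 ]
scene tabNear [ 0.5189 -0.2367  0.037 ]
scene RFar [ 0.6527 -0.2047  0.037 ]
scene RNear [ 0.4421 -0.2184  0.037 ]
scene turnFar [0.6505 0.1236 0.032 ]
scene LFar [0.6573 0.0955 0.032 ]
len 0.2105048290405744 yaw -0.044503773744043726
0.21078109727595323 -0.04087459850415435
0.307383389630534 -0.03947230369682542
```

Run:
```python
import numpy as np,cv2
c=np.load("top0.npz")["pixels"][:,:,::-1]
cv2.imwrite("pics/crop.png",cv2.resize(c[125:240,205:375],None,fx=4.6,fy=4.6,interpolation=cv2.INTER_CUBIC))
```

```text
(no output)
```

View pics/crop.png

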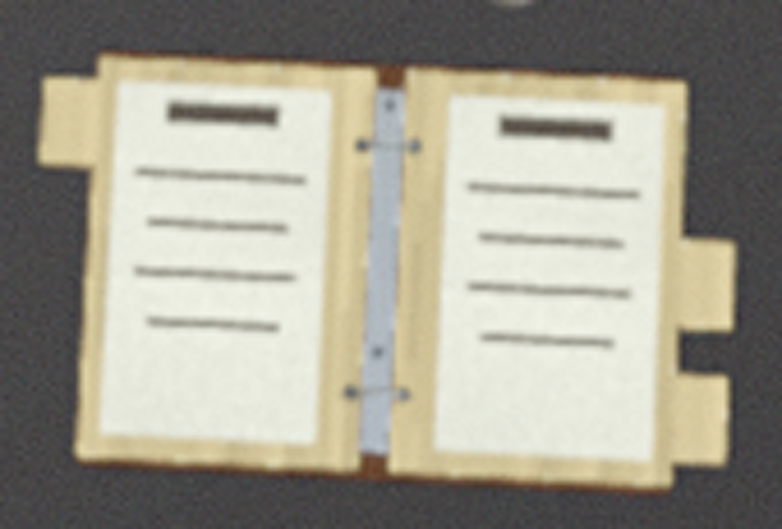

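The menu centre is near (0.5446, -0.052) with yaw -0.042. The leaf length, span and tab position all agree with the given sizes to within 3 mm. My plan is to shut the gripper, yaw it, cross at height to the right of the tab, tilt 50° so the fingertip points left and under the tab, then lift along the arc.

```bash
cat > m.py <<'E'
import numpy as np,sys
from station import sensors
from scipy.spatial.transform import Rotation as Ro
s=sensors.read_state();R=Ro.from_euler("xyz",s["tcp_rot"]).as_matrix()
M=Ro.from_euler("z",-.042).as_matrix();o=np.array([.5446,-.052,0])
p=M.T@(s["tcp_pos"]-o);print("t",round(s["clock"],2),"menu tcp",p.round(4),"F",np.round(s["force"],2),"q",np.round(s["joints"],2))
print("tool axes in menu (cols)",(M.T@R).round(3).tolist())
for a in sys.argv[1:]:
    q=np.array(eval(a)); d=R.T@M@(q-p); print(a,"tool shift mm",(d*1000).round(1)); p=q
E
H="python3 -m handwheel"
$H '[{"gripper":0,"wz":0.173},{"wz":0.173},{"wz":0.173},{"wz":0.173},{"wz":0.173}]' 10
$H '[{"wz":0.173},{"x":-0.049,"y":0.007},{"x":-0.049,"y":0.007},{"x":-0.049,"y":0.007},{"x":-0.049,"y":0.007}]'
python3 m.py "[.005,-.26,.21]"
```

```text
t 0.1 menu tcp [-0.3252  0.6667  0.218 ] F [ 0.11  0.29 -0.03] q [ 1.16  0.12  1.44  0.    1.58 -0.04]
tool axes in menu (cols) [[-0.945, 0.328, -0.0], [0.328, 0.945, -0.001], [0.0, -0.001, -1.0]]
[.005,-.26,.21] tool shift mm [-615.6 -767.3    8.8]$[0]: bad value
$[0]: bad value
```

```bash
python3 -m handwheel '[{"gripper":0.0,"x":0.0,"y":0.0,"z":0.0,"wx":0.0,"wy":0.0,"wz":0.173}]' 10; python3 -m handwheel '[{"gripper":0.0,"wz":0.173}]'; python3 -m handwheel '[{"wz":0.173}]'; python3 m.py
```

```text
clock: 0.22
tcp_pos: [0.2477, 0.6278, 0.2181]
tcp_rot: [-3.141, 0.0, 2.59]
force: [0.5, -0.0, 0.4]
gripper_width: 0.0868
gripper_force: 0.0
t 0.23 menu tcp [-0.3252  0.6667  0.2181] F [ 0.52 -0.    0.35] q [ 1.16  0.12  1.44 -0.    1.58  0.14]
tool axes in menu (cols) [[-0.873, 0.488, -0.0], [0.488, 0.873, -0.001], [-0.0, -0.001, -1.0]]$[0]: bad value
$[0]: bad value
```

```bash
python3 -m handwheel '[{"gripper":0,"x":0,"y":0,"z":0,"wx":0,"wy":0,"wz":0.173},{"gripper":0,"x":0,"y":0,"z":0,"wx":0,"wy":0,"wz":0.173},{"gripper":0,"x":0,"y":0,"z":0,"wx":0,"wy":0,"wz":0.173},{"gripper":0,"x":0,"y":0,"z":0,"wx":0,"wy":0,"wz":0.173},{"gripper":0,"x":0,"y":0,"z":0,"wx":0,"wy":0,"wz":0.173}]'
python3 -m handwheel '[{"gripper":0,"x":-0.049,"y":0.007,"z":0,"wx":0,"wy":0,"wz":0},{"gripper":0,"x":-0.049,"y":0.007,"z":0,"wx":0,"wy":0,"wz":0},{"gripper":0,"x":-0.049,"y":0.007,"z":0,"wx":0,"wy":0,"wz":0},{"gripper":0,"x":-0.049,"y":0.007,"z":0,"wx":0,"wy":0,"wz":0},{"gripper":0,"x":-0.049,"y":0.007,"z":0,"wx":0,"wy":0,"wz":0}]'
python3 m.py "[.005,-.26,.21]"
```

```text
clock: 0.85
tcp_pos: [0.2477, 0.6278, 0.2182]
tcp_rot: [-3.141, 0.001, 1.722]
force: [-0.4, -0.2, 0.3]
gripper_width: 0.0373
gripper_force: 0.0
clock: 1.48
tcp_pos: [0.3207, 0.3898, 0.2184]
tcp_rot: [-3.141, 0.0, 1.728]
force: [0.7, 0.1, 0.6]
gripper_width: 0.0007
gripper_force: 0.0
t 1.48 menu tcp [-0.2423  0.432   0.2184] F [0.75 0.1  0.56] q [ 0.83 -0.26  1.8  -0.    1.6   0.67]
tool axes in menu (cols) [[-0.198, 0.98, -0.0], [0.98, 0.198, -0.0], [-0.0, -0.0, -1.0]]
[.005,-.26,.21] tool shift mm [-727.3  105.3    8.5]
```

```bash
for k in 1; do
python3 -m handwheel '[{"gripper":0,"x":-0.0485,"y":0.007,"z":0,"wx":0,"wy":0,"wz":0},{"gripper":0,"x":-0.0485,"y":0.007,"z":0,"wx":0,"wy":0,"wz":0},{"gripper":0,"x":-0.0485,"y":0.007,"z":0,"wx":0,"wy":0,"wz":0},{"gripper":0,"x":-0.0485,"y":0.007,"z":0,"wx":0,"wy":0,"wz":0},{"gripper":0,"x":-0.0485,"y":0.007,"z":0,"wx":0,"wy":0,"wz":0}]'
python3 -m handwheel '[{"gripper":0,"x":-0.0485,"y":0.007,"z":0,"wx":0,"wy":0,"wz":0},{"gripper":0,"x":-0.0485,"y":0.007,"z":0,"wx":0,"wy":0,"wz":0},{"gripper":0,"x":-0.0485,"y":0.007,"z":0,"wx":0,"wy":0,"wz":0},{"gripper":0,"x":-0.0485,"y":0.007,"z":0,"wx":0,"wy":0,"wz":0},{"gripper":0,"x":-0.0485,"y":0.007,"z":0,"wx":0,"wy":0,"wz":0}]'
python3 -m handwheel '[{"gripper":0,"x":-0.0485,"y":0.007,"z":0,"wx":0,"wy":0,"wz":0},{"gripper":0,"x":-0.0485,"y":0.007,"z":0,"wx":0,"wy":0,"wz":0},{"gripper":0,"x":-0.0485,"y":0.007,"z":0,"wx":0,"wy":0,"wz":0},{"gripper":0,"x":-0.0485,"y":0.007,"z":0,"wx":0,"wy":0,"wz":0},{"gripper":0,"x":-0.0485,"y":0.007,"z":0,"wx":0,"wy":0,"wz":0}]'
python3 -m handwheel '[{"gripper":0,"x":0,"y":0,"z":0,"wx":0,"wy":0.175,"wz":0},{"gripper":0,"x":0,"y":0,"z":0,"wx":0,"wy":0.175,"wz":0},{"gripper":0,"x":0,"y":0,"z":0,"wx":0,"wy":0.175,"wz":0},{"gripper":0,"x":0,"y":0,"z":0,"wx":0,"wy":0.175,"wz":0},{"gripper":0,"x":0,"y":0,"z":0,"wx":0,"wy":0.175,"wz":0}]'
done
python3 m.py "[.005,-.26,.1]" "[.005,-.26,.014]" "[.005,-.175,.014]"
```

```text
clock: 2.1
tcp_pos: [0.3931, 0.1558, 0.2186]
tcp_rot: [3.141, 0.0, 1.728]
force: [0.0, 1.4, -0.3]
gripper_width: 0.0006
gripper_force: 0.0
clock: 2.72
tcp_pos: [0.4657, -0.0784, 0.2185]
tcp_rot: [3.142, -0.0, 1.728]
force: [1.3, -0.3, 0.9]
gripper_width: 0.0007
gripper_force: 0.0
clock: 3.35
tcp_pos: [0.5382, -0.3124, 0.2183]
tcp_rot: [-3.141, -0.0, 1.728]
force: [-0.2, 0.2, 0.6]
gripper_width: 0.0007
gripper_force: 0.0
clock: 3.98
tcp_pos: [0.538, -0.3113, 0.2187]
tcp_rot: [3.141, -0.88, 1.728]
force: [1.4, 0.8, 0.3]
gripper_width: 0.0005
gripper_force: 0.0
t 3.98 menu tcp [ 0.0043 -0.2593  0.2187] F [1.43 0.79 0.25] q [-0.79  0.41  1.27  0.57  2.15 -0.8 ]
tool axes in menu (cols) [[-0.126, 0.98, -0.152], [0.624, 0.197, 0.756], [0.771, 0.0, -0.637]]
[.005,-.26,.1] tool shift mm [-92.    0.5  75. ]
[.005,-.26,.014] tool shift mm [-66.3  -0.   54.8]
[.005,-.175,.014] tool shift mm [53.1 16.8 64.3]
```

```bash
python3 -m handwheel '[{"gripper":0,"x":-0.0316,"y":0,"z":0.026,"wx":0,"wy":0,"wz":0},{"gripper":0,"x":-0.0316,"y":0,"z":0.026,"wx":0,"wy":0,"wz":0},{"gripper":0,"x":-0.0316,"y":0,"z":0.026,"wx":0,"wy":0,"wz":0},{"gripper":0,"x":-0.0316,"y":0,"z":0.026,"wx":0,"wy":0,"wz":0},{"gripper":0,"x":-0.0316,"y":0,"z":0.026,"wx":0,"wy":0,"wz":0}]'
python3 m.py "[.005,-.175,.014]"
python3 - <<'E'
from station import vision
import cv2,numpy as np
a=[cv2.resize(vision.camera(n)["pixels"][:,:,::-1][y:y+190,x:x+200],(400,380),interpolation=cv2.INTER_CUBIC) for n,y,x in(("scene",90,40),("top",100,250))]
cv2.imwrite("pics/low.png",np.hstack(a))
E
```

```text
clock: 4.6
tcp_pos: [0.5381, -0.3121, 0.0124]
tcp_rot: [-3.141, -0.875, 1.727]
force: [-0.2, -0.9, -0.5]
gripper_width: 0.0007
gripper_force: 0.0
t 4.6 menu tcp [ 0.0044 -0.2602  0.0124] F [-0.16 -0.89 -0.52] q [-0.79  0.57  1.4   0.49  1.9  -0.96]
tool axes in menu (cols) [[-0.126, 0.98, -0.152], [0.628, 0.198, 0.753], [0.768, -0.0, -0.641]]
[.005,-.175,.014] tool shift mm [54.6 17.4 63. ]
```

View pics/low.png

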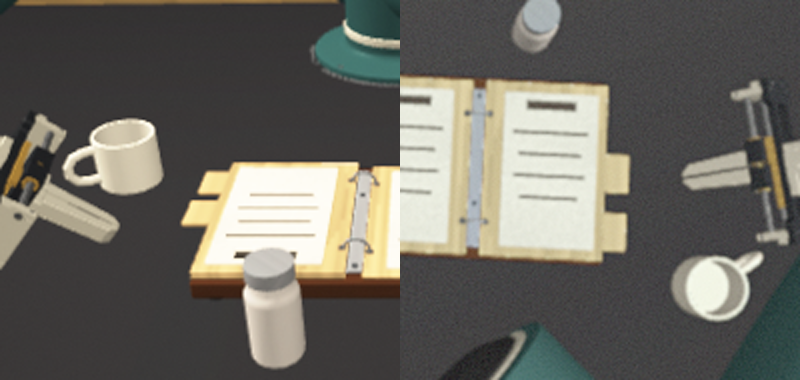

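The fingertip lines up with the top tab (tip at (685,178) px, tab at (617,172)). The gripper's near corner passes close to the cup handle at (755,260), so I'll shift 8 mm away from the cup while going in.

```bash
python3 -m handwheel '[{"gripper":0,"x":-0.0005,"y":0.008,"z":-0.0005,"wx":0,"wy":0,"wz":0},{"gripper":0,"x":0.0135,"y":0.004,"z":0.0155,"wx":0,"wy":0,"wz":0},{"gripper":0,"x":0.0135,"y":0.004,"z":0.0155,"wx":0,"wy":0,"wz":0},{"gripper":0,"x":0.0135,"y":0.004,"z":0.0155,"wx":0,"wy":0,"wz":0},{"gripper":0,"x":0.0135,"y":0.004,"z":0.0155,"wx":0,"wy":0,"wz":0}]'
python3 m.py "[.012,-.175,.014]"
python3 - <<'E'
from station import vision
import cv2,numpy as np
a=[cv2.resize(vision.camera(n)["pixels"][:,:,::-1][y:y+190,x:x+200],(400,380),interpolation=cv2.INTER_CUBIC) for n,y,x in(("scene",90,40),("top",100,250))]
cv2.imwrite("pics/in.png",np.hstack(a))
E
```

```text
clock: 5.32
tcp_pos: [0.5493, -0.2263, 0.0161]
tcp_rot: [3.141, -0.875, 1.728]
force: [1.1, -1.5, -0.9]
gripper_width: 0.0004
gripper_force: 1.4
t 5.33 menu tcp [ 0.012  -0.174   0.0161] F [ 1.1  -1.54 -0.94] q [-0.7   0.48  1.52  0.55  1.83 -0.91]
tool axes in menu (cols) [[-0.127, 0.98, -0.152], [0.629, 0.198, 0.752], [0.767, 0.0, -0.641]]
[.012,-.175,.014] tool shift mm [-2.3 -0.2  0.6]
```

View pics/in.png

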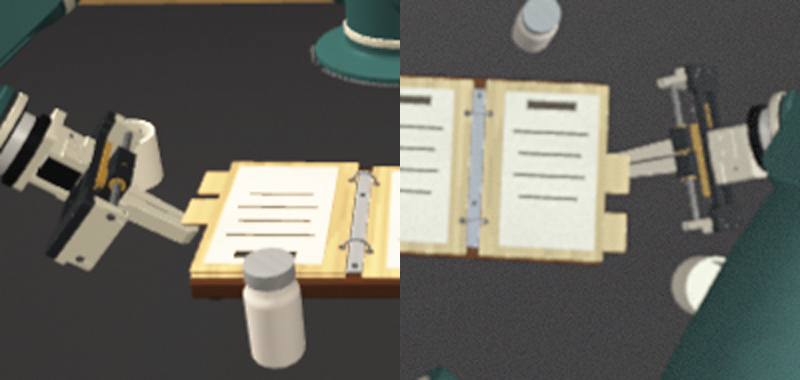

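The fingertip is under the outer half of the top tab (about (620,165) px), clear of the next tab and the cup, and the force is small. Next I'll work out the arc shifts.

```bash
python3 m.py $(python3 - <<'E'
import numpy as np
for k in range(0,120,6):
    r=.173-.010*min(1,max(0,k)/40); a=np.radians(k)
    print(f"[.012,{-r*np.cos(a):.4f},{.035+r*np.sin(a):.4f}]")
E
)|tail -20
```

```text
[.012,-0.1730,0.0350] tool shift mm [ 14.8   0.1 -11.8]
[.012,-0.1706,0.0529] tool shift mm [15.2  0.5 -9.7]
[.012,-0.1663,0.0703] tool shift mm [16.1  0.9 -7.9]
[.012,-0.1603,0.0871] tool shift mm [16.7  1.2 -6.3]
[.012,-0.1526,0.1029] tool shift mm [17.   1.5 -4.3]
[.012,-0.1433,0.1177] tool shift mm [17.2  1.9 -2.5]
[.012,-0.1327,0.1314] tool shift mm [17.2  2.1 -0.8]
[.012,-0.1211,0.1441] tool shift mm [17.   2.3  0.6]
[.012,-0.1091,0.1561] tool shift mm [16.7  2.4  1.3]
[.012,-0.0958,0.1669] tool shift mm [16.6  2.7  3.1]
[.012,-0.0815,0.1762] tool shift mm [16.1  2.9  4.8]
[.012,-0.0663,0.1839] tool shift mm [15.5  3.   6.5]
[.012,-0.0504,0.1900] tool shift mm [14.7  3.2  8.1]
[.012,-0.0339,0.1944] tool shift mm [13.7  3.3  9.6]
[.012,-0.0170,0.1971] tool shift mm [12.7  3.4 11. ]
[.012,-0.0000,0.1980] tool shift mm [11.4  3.4 12.2]
[.012,0.0170,0.1971] tool shift mm [10.   3.4 13.4]
[.012,0.0339,0.1944] tool shift mm [ 8.5  3.4 14.4]
[.012,0.0504,0.1900] tool shift mm [ 7.   3.3 15.2]
[.012,0.0663,0.1839] tool shift mm [ 5.3  3.2 15.9]
```

```bash
python3 -m handwheel '[{"gripper":0,"x":0.015,"y":0,"z":-0.012,"wx":0,"wy":0,"wz":0},{"gripper":0,"x":0.015,"y":0.0005,"z":-0.0095,"wx":0,"wy":0,"wz":0},{"gripper":0,"x":0.016,"y":0.001,"z":-0.008,"wx":0,"wy":0,"wz":0},{"gripper":0,"x":0.0165,"y":0.001,"z":-0.006,"wx":0,"wy":0,"wz":0},{"gripper":0,"x":0.017,"y":0.0015,"z":-0.0045,"wx":0,"wy":0,"wz":0}]'
python3 m.py "[.012,-.1327,.1314]"
python3 - <<'E'
from station import vision
import cv2,numpy as np
a=[cv2.resize(vision.camera(n)["pixels"][:,:,::-1][y:y+190,x:x+200],(400,380),interpolation=cv2.INTER_CUBIC) for n,y,x in(("scene",90,40),("top",100,250))]
cv2.imwrite("pics/up.png",np.hstack(a))
E
```

```text
clock: 6.05
tcp_pos: [0.5501, -0.2071, 0.1037]
tcp_rot: [3.141, -0.875, 1.728]
force: [0.8, -0.9, 0.1]
gripper_width: 0.0003
gripper_force: 0.5
t 6.05 menu tcp [ 0.012  -0.1547  0.1037] F [ 0.78 -0.87  0.07] q [-0.67  0.37  1.52  0.58  1.92 -0.82]
tool axes in menu (cols) [[-0.127, 0.98, -0.151], [0.629, 0.197, 0.752], [0.767, 0.0, -0.641]]
[.012,-.1327,.1314] tool shift mm [35.1  4.3 -1.2]
```

View pics/up.png

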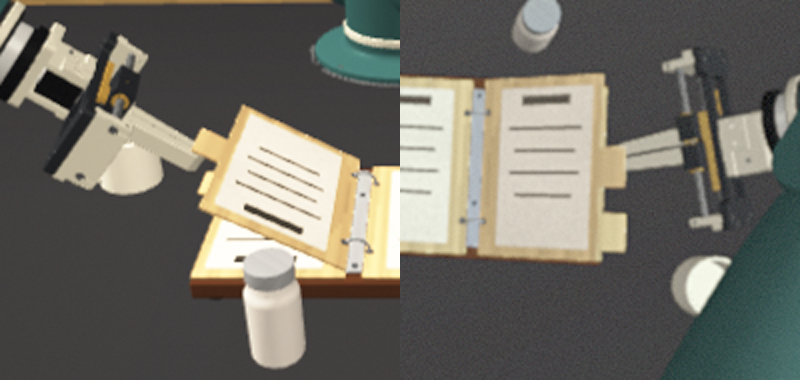

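The top leaf is up about 27°, resting on the fingertip at its tab (205,145 px). The next leaf lies flat and its tab (207,182) has not moved. I'll carry on along the arc.

```bash
python3 -m handwheel '[{"gripper":0,"x":0.0175,"y":0.002,"z":-0.0015,"wx":0,"wy":0,"wz":0},{"gripper":0,"x":0.0175,"y":0.002,"z":0.0,"wx":0,"wy":0,"wz":0},{"gripper":0,"x":0.017,"y":0.0025,"z":0.0005,"wx":0,"wy":0,"wz":0},{"gripper":0,"x":0.0165,"y":0.0025,"z":0.0015,"wx":0,"wy":0,"wz":0},{"gripper":0,"x":0.0165,"y":0.0025,"z":0.003,"wx":0,"wy":0,"wz":0}]'
python3 -m handwheel '[{"gripper":0,"x":0.016,"y":0.003,"z":0.005,"wx":0,"wy":0,"wz":0},{"gripper":0,"x":0.0155,"y":0.003,"z":0.0065,"wx":0,"wy":0,"wz":0},{"gripper":0,"x":0.0145,"y":0.003,"z":0.008,"wx":0,"wy":0,"wz":0},{"gripper":0,"x":0.0135,"y":0.0035,"z":0.0095,"wx":0,"wy":0,"wz":0},{"gripper":0,"x":0,"y":0,"z":0,"wx":0,"wy":0,"wz":0}]'
python3 m.py "[.012,-.0,.198]" "[.012,.0339,.1944]" "[.012,.0663,.1839]"
python3 - <<'E'
from station import vision
import cv2,numpy as np
a=[cv2.resize(vision.camera(n)["pixels"][:,:,::-1][y:y+190,x:x+200],(400,380),interpolation=cv2.INTER_CUBIC) for n,y,x in(("scene",60,90),("top",80,220))]
cv2.imwrite("pics/up2.png",np.hstack(a))
E
```

```text
clock: 6.78
tcp_pos: [0.5525, -0.1481, 0.1661]
tcp_rot: [3.141, -0.875, 1.728]
force: [0.2, -0.2, -0.6]
gripper_width: 0.0006
gripper_force: 0.3
clock: 7.4
tcp_pos: [0.5554, -0.0864, 0.1928]
tcp_rot: [3.141, -0.875, 1.73]
force: [-1.0, 0.6, 0.3]
gripper_width: 0.0003
gripper_force: 0.0
t 7.4 menu tcp [ 0.0122 -0.0339  0.1928] F [-1.01  0.6   0.27] q [-0.53  0.17  1.6   0.69  1.93 -0.63]
tool axes in menu (cols) [[-0.128, 0.98, -0.152], [0.628, 0.199, 0.752], [0.767, 0.0, -0.641]]
[.012,-.0,.198] tool shift mm [25.3  6.5 22.2]
[.012,.0339,.1944] tool shift mm [18.5  6.7 27.8]
[.012,.0663,.1839] tool shift mm [12.3  6.4 31.1]
```

View pics/up2.png

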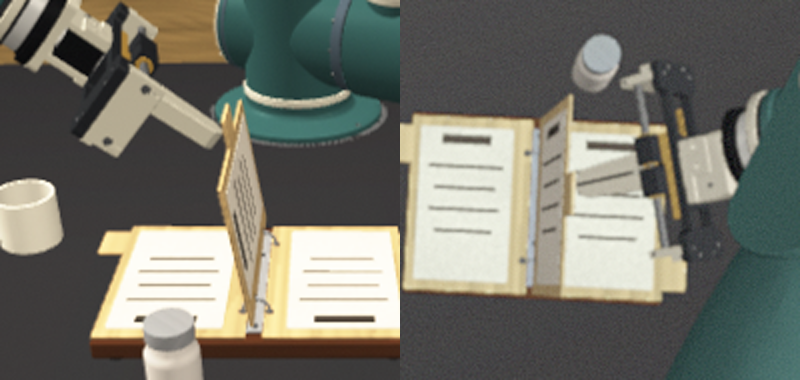

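The leaf is nearly upright (about 80°), with the fingertip against its right face near the tab (220,135 px). I'll push it past the top.

```bash
python3 -m handwheel '[{"gripper":0,"x":0.0125,"y":0.0033,"z":0.011,"wx":0,"wy":0,"wz":0},{"gripper":0,"x":0.0115,"y":0.0033,"z":0.012,"wx":0,"wy":0,"wz":0},{"gripper":0,"x":0.01,"y":0.0033,"z":0.0135,"wx":0,"wy":0,"wz":0},{"gripper":0,"x":0.0085,"y":0.0033,"z":0.0145,"wx":0,"wy":0,"wz":0},{"gripper":0,"x":0.007,"y":0.0033,"z":0.015,"wx":0,"wy":0,"wz":0}]'
python3 -m handwheel '[{"gripper":0,"x":0.0055,"y":0.0033,"z":0.0155,"wx":0,"wy":0,"wz":0},{"gripper":0,"x":0,"y":0,"z":0,"wx":0,"wy":0,"wz":0},{"gripper":0,"x":0,"y":0,"z":0,"wx":0,"wy":0,"wz":0},{"gripper":0,"x":0,"y":0,"z":0,"wx":0,"wy":0,"wz":0},{"gripper":0,"x":0,"y":0,"z":0,"wx":0,"wy":0,"wz":0}]'
python3 -m handwheel '[{"gripper":0,"x":0,"y":0,"z":-0.03,"wx":0,"wy":0,"wz":0},{"gripper":0,"x":0,"y":0,"z":-0.04,"wx":0,"wy":0,"wz":0},{"gripper":0,"x":0,"y":0,"z":-0.04,"wx":0,"wy":0,"wz":0},{"gripper":0,"x":0,"y":0,"z":-0.04,"wx":0,"wy":0,"wz":0},{"gripper":0,"x":0,"y":0,"z":0,"wx":0,"wy":0,"wz":0}]'
python3 -m handwheel '[{"gripper":0,"x":0,"y":0,"z":0,"wx":0,"wy":0,"wz":0},{"gripper":0,"x":0,"y":0,"z":0,"wx":0,"wy":0,"wz":0},{"gripper":0,"x":0,"y":0,"z":0,"wx":0,"wy":0,"wz":0},{"gripper":0,"x":0,"y":0,"z":0,"wx":0,"wy":0,"wz":0},{"gripper":0,"x":0,"y":0,"z":0,"wx":0,"wy":0,"wz":0}]'
python3 m.py
python3 - <<'E'
from station import vision
import cv2,numpy as np
a=[cv2.resize(vision.camera(n)["pixels"][:,:,::-1],(400,300),interpolation=cv2.INTER_AREA) for n in("scene","top")]
cv2.imwrite("pics/over.png",np.hstack(a))
E
```

```text
clock: 8.12
tcp_pos: [0.5588, -0.0022, 0.1879]
tcp_rot: [3.141, -0.875, 1.728]
force: [0.2, -0.2, -0.5]
gripper_width: 0.0
gripper_force: 0.0
clock: 8.75
tcp_pos: [0.5597, 0.0118, 0.1825]
tcp_rot: [3.141, -0.875, 1.727]
force: [-0.2, 0.7, -0.3]
gripper_width: 0.0007
gripper_force: 0.0
clock: 9.38
tcp_pos: [0.5782, -0.1033, 0.2799]
tcp_rot: [3.139, -0.873, 1.728]
force: [-0.2, 0.3, -0.9]
gripper_width: 0.0005
gripper_force: 0.0
clock: 10.0
tcp_pos: [0.5776, -0.1013, 0.2785]
tcp_rot: [-3.142, -0.875, 1.728]
force: [-0.6, -0.6, -0.3]
gripper_width: 0.0005
gripper_force: 0.0
t 10.0 menu tcp [ 0.0351 -0.0479  0.2785] F [-0.63 -0.64 -0.29] q [-0.53  0.18  1.45  0.73  2.04 -0.53]
tool axes in menu (cols) [[-0.127, 0.98, -0.152], [0.628, 0.198, 0.752], [0.768, -0.0, -0.641]]
```

View pics/over.png

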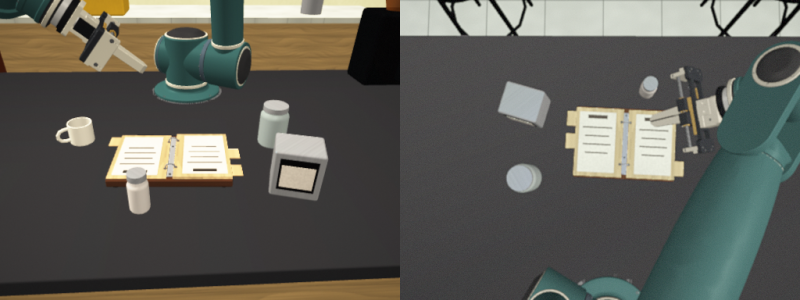

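The leaf lies over on the left, with two tabs there at (570,117) and (570,143) px and one on the right at (679,168). The bystanders are where they were and the arm is clear. I'll let it settle and hand in.

```bash
for i in 1 2; do python3 -m handwheel '[{"gripper":0,"x":0,"y":0,"z":0,"wx":0,"wy":0,"wz":0},{"gripper":0,"x":0,"y":0,"z":0,"wx":0,"wy":0,"wz":0},{"gripper":0,"x":0,"y":0,"z":0,"wx":0,"wy":0,"wz":0},{"gripper":0,"x":0,"y":0,"z":0,"wx":0,"wy":0,"wz":0},{"gripper":0,"x":0,"y":0,"z":0,"wx":0,"wy":0,"wz":0}]' >/dev/null; done
python3 -c "
from station import hand_in
print(hand_in())"
```

```text
the job is handed in; nothing more can be done
None
```

The top leaf was turned over the rings and lies on the left in the last picture, with the other leaves, the menu and the four bystanders where they were; the job is handed in (clock about 11 s), but no verdict came back.

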